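Repack the fingerprint caddy

ROBOT

A 6-joint arm with a two-finger parallel gripper is mounted at the origin on the work surface. World frame = base frame: x ahead of the robot, y to its left, z up, the work surface at z = 0. Lengths are in m, angles in rad, forces in N, time in s.
With the tool pointing down it reaches from about 0.375 to 0.975 m from the base axis. Payload 3.8 kg.
Tool frame: the origin (TCP) lies midway between the tips of the shut fingers; the grasp point (between the pads) lies 19 mm behind it (robot.hold_point_z is the distance from the TCP to the grasp point, in m); z points along the fingers, y is the line along which they close (so a half turn about z gives the same grasp; the last joint's range is limited). The gripper opens to 88 mm and grips with 3 to 60 N. Pads are 18 mm wide; open, the fingers measure 123 mm over their backs; the gripper's body (75 mm by 187 mm) begins 45 mm behind the grasp point.
Start: joints at [-1.186, 0.264, 1.604, -0, 1.274, -0.037], TCP at [0.276, -0.616, 0.239] pointing down, gripper open.
Joint ranges: [-2.63, 2.63], [-0.94, 2.18], [0.31, 2.57], [-1.31, 4.45], [0, 2.66], [-2.55, 2.55]. Speed limits (rad/s): [2.57, 2.57, 3.14, 3.14, 3.14, 3.14].

INTERFACE

Orientations are given as a rotation vector (axis times angle).
In Python, from rig import robot gives the robot as it stands. Calls block until the motion is done:
- robot.reach(position, orientation): joint-space move of the TCP to a pose.
- robot.move_straight(position, attitude=None, v=0.15, guard=None): straight line of the TCP; attitude=None keeps the orientation; v is the mean speed in m/s. With guard (N) it stops when the force on the tool has changed by that much, and returns True; else False.
- robot.move_joints(angles): joint-space move.
- robot.open() and robot.close(): open the fingers fully, or close them until they stop; the grip force is fixed at half the most.
- robot.pause(seconds).
- robot.solve_ik(position, orientation): joint angles nearest the present ones, or None.
- robot.state(): the state.
- robot.grab_frame(name): name is "scene" or "top"; returns the picture (400x640x3 uint8, red, green, blue); there is no depth.
- robot.get_calibration(name): a dict with "fx", "fy", "cx", "cy" (pixels), "extrinsics" (4x4, takes a point from camera to world coordinates). Camera axes: x right, y up, looking along -z (the intrinsics and any distortion apply to the point x, -y, -z); pixel columns grow to the right and rows downward; lengths in m; the calibration is good to about 2 mm. A picture is of the moment at which its call begins. get_calibration takes no time and is no camera call.
A pose or a line that the arm cannot do raises robot.PlanningError and nothing moves.
- robot.hand_in(): hands the job in; it is judged then, once.
Trained networks look in the newest picture that a camera, given by its name, has taken for a name from the list of things; names that differ only in an ending like _2 or _b are one class to them, and where a whole thing is asked for, a point or a joint stands for the part that bears it (a point fixed in the world has none). Each returns a list of dicts, best first, with "score" (0 to 1); they miss things now and then, are a little off and sometimes report something else, mostly with a low value. They report only what shows in the picture. A call takes as long as a camera call. They do not tell look-alikes from the thing itself.
- robot.trace(query, camera): "mask" (400x640 bool, what is visible of it) and "extent" ([left, top, width, height] in pixels, round what is visible of it).
The state is a dict: "clock": time; "q": joint angles; "dq": joint speeds; "joint_torque": joint torques, N m; "ee_pos": TCP position; "orientation": TCP orientation; "force": force on the tool from outside, world axes, zero at the start; "torque": the same for the moment, N m; "opening": finger opening in m; "grip_force": force on a finger pad.
Only numpy, scipy, OpenCV 4.12 (cv2) and the standard library are available. Lean on these libraries where they do the work, as an engineer would, in place of code of your own. Each camera call takes 0.05 s, during which the arm holds its last target. There are 200 camera calls.

TASK

Repack the fingerprint caddy: lay the walnut-handled magnifier in its red tray, the telescoping inspection mirror in the white tray and the black lens cap in the yellow tray, and stand the cobalt-blue dropper bottle upright in the blue tray, each one lying flat on or standing on the tray floor, fully inside, the same way up as it was found. The amber dropper bottle and the open black adapter ring do not belong in the caddy: leave them where they are. Keep the cobalt bottle upright throughout.

Things in the scene. Friction and masses are not known exactly. Their poses are not given: they have to be found in the camera images.
- magnifier: magnifying glass lying flat, 142 mm long: round lens in a dark steel rim, 54 mm across and 10 mm thick, centred 44 mm from the origin towards +x; round walnut handle 18 mm thick from x = -71 to +12 mm, its axis 9 mm above the underside. Origin: middle of the length, at the underside; it balances within 5 mm of it. x along the handle towards the lens, z up. Loose, about 90 g.
- mirror: collapsed telescoping inspection mirror lying flat, 140 mm long: round black rubber handle 14 mm thick from x = -70 to +5 mm, its axis 7 mm above the underside, then a thin steel tube, then a round mirror 34 mm across and 6 mm thick centred at x = +53 mm. Origin: middle of the length, at the underside, near the balance point. x along the handle towards the mirror, z up. Loose, about 60 g.
- cobalt_bottle: small cobalt-blue glass dropper bottle standing upright, 52 mm tall; round body 34 mm across up to 26 mm height, then a shoulder, black collar (17 mm) and white bulb. Origin: centre of the underside, z up. Loose, about 35 g.
- lens_cap: black lens cap, a closed disc 52 mm across and 14 mm thick with two small grey clips on top, lying flat. Origin: centre of the underside, z up. Loose, about 30 g.
- amber_bottle: look-alike to leave alone: dropper bottle of the same shape and size as the cobalt one but of amber-brown glass. Origin: centre of the underside, z up. Loose.
- adapter_ring: look-alike to leave alone: black adapter ring, 52 mm across and 14 mm thick like the lens cap, but open in the middle (34 mm hole, the olive top shows through). Origin: centre of the underside, z up. Loose.
- insert_red: red tray, for the magnifier: one of four equal fixed open trays, 168 x 83 x 16 mm outside, walls and floor 3 mm (inside 162 x 77 mm, walls 13 mm above the inner floor), side by side along y, 84 mm apart, in a fixed grey caddy with a lower rim. Origin: centre of the underside, 5 mm above the drawer top, 3 mm below the inner floor; x is the long direction, z up.
- insert_white: white tray, for the inspection mirror: one of four equal fixed open trays, 168 x 83 x 16 mm outside, walls and floor 3 mm (inside 162 x 77 mm, walls 13 mm above the inner floor), side by side along y, 84 mm apart, in a fixed grey caddy with a lower rim. Origin: centre of the underside, 5 mm above the drawer top, 3 mm below the inner floor; x is the long direction, z up.
- insert_blue: blue tray, for the cobalt bottle: one of four equal fixed open trays, 168 x 83 x 16 mm outside, walls and floor 3 mm (inside 162 x 77 mm, walls 13 mm above the inner floor), side by side along y, 84 mm apart, in a fixed grey caddy with a lower rim. Origin: centre of the underside, 5 mm above the drawer top, 3 mm below the inner floor; x is the long direction, z up.
- insert_yellow: yellow tray, for the lens cap: one of four equal fixed open trays, 168 x 83 x 16 mm outside, walls and floor 3 mm (inside 162 x 77 mm, walls 13 mm above the inner floor), side by side along y, 84 mm apart, in a fixed grey caddy with a lower rim. Origin: centre of the underside, 5 mm above the drawer top, 3 mm below the inner floor; x is the long direction, z up.
Things that resemble listed ones, but are neither listed nor needed, are in the scene too. There is more than one size of the mirror; the one meant has the size given above.

How it is judged:
At the end, for the whole second after the job is handed in: Magnifier in red, mirror in white, cap in yellow, bottle in blue tray, each wholly inside, on the floor (within 4 mm), level or upright within 0.12 rad, long ones within 0.35 rad of the tray's length, at rest; amber bottle and adapter ring upright, within 20 mm of their starts (x of magnifier in the frame of insert_red between -0.016 and 0.016 m and y of magnifier in the frame of insert_red between -0.016 and 0.016 m and z of magnifier in the frame of insert_red between -0.002 and 0.007 m and angle between each of magnifier, mirror, cobalt_bottle, lens_cap's own z axis and vertical below 0.12 rad and linear speed of each of magnifier, mirror, cobalt_bottle, lens_cap, amber_bottle, adapter_ring below 0.02 m/s and angle between the x axis of magnifier and the x axis of insert_red, either way round below 0.35 rad and x of mirror in the frame of insert_white between -0.016 and 0.016 m and y of mirror in the frame of insert_white between -0.024 and 0.024 m and z of mirror in the frame of insert_white between -0.002 and 0.007 m and angle between the x axis of mirror and the x axis of insert_white, either way round below 0.35 rad and x of cobalt_bottle in the frame of insert_blue between -0.069 and 0.069 m and y of cobalt_bottle in the frame of insert_blue between -0.026 and 0.026 m and z of cobalt_bottle in the frame of insert_blue between -0.002 and 0.007 m and x of lens_cap in the frame of insert_yellow between -0.058 and 0.058 m and y of lens_cap in the frame of insert_yellow between -0.016 and 0.016 m and z of lens_cap in the frame of insert_yellow between -0.002 and 0.007 m and distance of each of amber_bottle, adapter_ring from where it was at the start of the episode below 0.02 m and angle between each of amber_bottle, adapter_ring's own z axis and vertical below 0.2 rad); the robot touches nothing.
It fails at once if the amber bottle is shifted more than 20 mm or tipped (distance of amber_bottle from where it was at the start of the episode above 0.02 m or angle between amber_bottle's own z axis and vertical above 0.5 rad).
It fails at once if the adapter ring is shifted more than 20 mm or tipped (distance of adapter_ring from where it was at the start of the episode above 0.02 m or angle between adapter_ring's own z axis and vertical above 0.5 rad).
It fails at once if the cobalt bottle is tipped over (more than 0.7 rad) (angle between cobalt_bottle's own z axis and vertical above 0.7 rad).
It also fails if it takes over 99 s, if anything falls off the work surface, if the arm or the gripper's body presses on something with over 40 N, if the wrist force passes 120 N, or if a joint passes its speed limit or range.

## Working session

There is one attempt and no reset: what is moved stays moved. The work goes in short steps, each a Python script; the robot and the scene stay as the last script left them, time stands still between calls to the robot, and variables do not carry over. Pictures are saved under pics/ and viewed, at most 14 in all, crops included, and the job is handed in when it is done.

```bash
ls; mkdir -p pics; python3 - <<'E'
from rig import robot
import cv2
for n in("top","scene"):
    im=robot.grab_frame(n); cv2.imwrite(f"pics/{n}0.png",im[:,:,::-1])
    c=robot.get_calibration(n); print(n,c)
print(robot.state(), robot.hold_point_z)
E
```

```text
pics
top {'fx': 391.85709392060244, 'fy': 391.85709392060244, 'cx': 324.94225317940305, 'cy': 196.22096201879052, 'extrinsics': array([[-2.66708852e-02,  9.84668321e-01, -1.72386085e-01,
         3.00802683e-01],
       [-9.99643968e-01, -2.64051162e-02,  3.83504312e-03,
        -4.05832493e-02],
       [-7.75629137e-04,  1.72426994e-01,  9.85021995e-01,
         1.10172010e+00],
       [ 0.00000000e+00,  0.00000000e+00,  0.00000000e+00,
         1.00000000e+00]])}
scene {'fx': 363.69033408929454, 'fy': 363.69033408929454, 'cx': 314.66765551873596, 'cy': 197.93492756974766, 'extrinsics': array([[ 0.71174389, -0.41659523,  0.56556967,  1.02295679],
       [ 0.7021771 ,  0.39996914, -0.5890433 , -0.56362112],
       [ 0.01918222,  0.81637804,  0.57719922,  0.57002354],
       [ 0.        ,  0.        ,  0.        ,  1.        ]])}
{'clock': 0.1, 'q': array([-1.18591406e+00,  2.64681268e-01,  1.60519983e+00, -7.83854847e-07,
        1.27367078e+00, -3.69102374e-02]), 'dq': array([ 0.00087076, -0.00264943, -0.00221732,  0.00040101, -0.00113085,
        0.00014467]), 'joint_torque': array([ 2.24648920e-04, -5.03618574e+01, -3.58071971e+01,  7.31579633e-02,
        2.33762985e-02, -6.65406060e-05]), 'ee_pos': array([ 0.27610341, -0.6152741 ,  0.23753047]), 'orientation': array([-3.07009967e+00, -6.57246055e-01,  5.33583402e-04]), 'force': array([-0.33127426,  0.0925479 ,  0.48490159]), 'torque': array([ 0.02486836, -0.05741393, -0.06909592]), 'grip_force': 0.0, 'opening': 0.08806572614773635} 0.0187
```

View pics/top0.png

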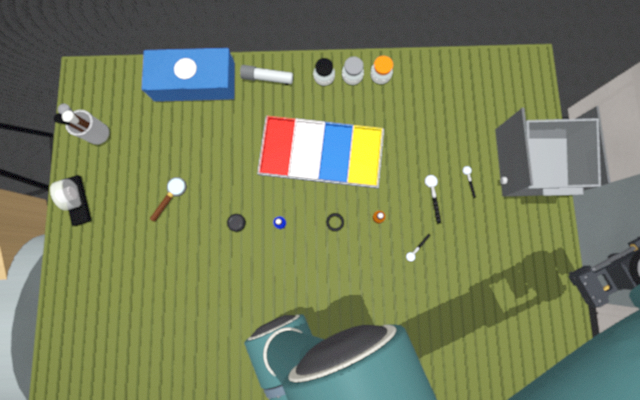

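View pics/scene0.png

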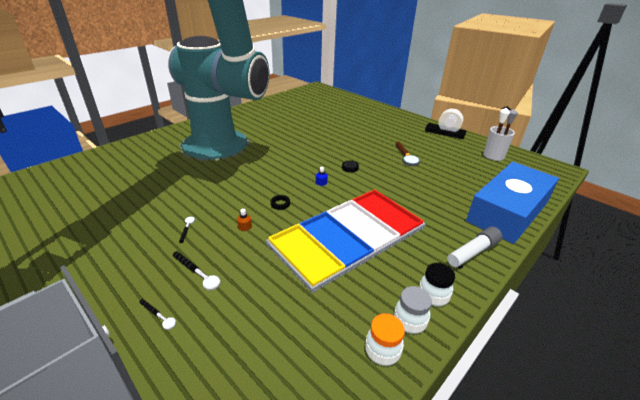

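The top view shows the magnifier at (165,200), cap (236,222), cobalt bottle (280,222), ring (335,222), amber bottle (379,216) and caddy (320,150). There are three mirrors, and the large one is at (434,200). Next I'll measure them with masks.

```bash
cat > h.py <<'E'
from rig import robot
import numpy as np, cv2
from scipy.spatial.transform import Rotation as R
def unproj(px,z,cam="top"):
    c=robot.get_calibration(cam); px=np.atleast_2d(px).astype(float); E=c["extrinsics"]
    d=np.c_[(px[:,0]-c["cx"])/c["fx"],-(px[:,1]-c["cy"])/c["fy"],-np.ones(len(px))]@E[:3,:3].T
    return E[:3,3]+d*((z-E[2,3])/d[:,2])[:,None]
def pts(mask,z,cam="top"):
    v,u=np.nonzero(mask); return unproj(np.c_[u,v],z,cam)[:,:2]
def rect(p):  # centre, long, short, angle of long axis
    (c,(w,h),a)=cv2.minAreaRect((p*1000).astype(np.float32)); a=np.radians(a)
    if w<h: w,h,a=h,w,a+np.pi/2
    return np.array(c)/1000,w,h,(a+np.pi/2)%np.pi-np.pi/2
E
python3 - <<'E'
from h import *
np.set_printoptions(precision=4,suppress=True)
for cam in("top","scene"):
  robot.grab_frame(cam)
  for n,z in dict(magnifier=.006,mirror=.005,cobalt_bottle=.02,lens_cap=.010,adapter_ring=.01,insert_red=.021,insert_white=.021,insert_blue=.021,insert_yellow=.021).items():
    for d in robot.trace(n,cam)[:4]:
        p=pts(d["mask"],z,cam); r=rect(p)
        print(cam,n,round(d["score"],2),d["extent"],"mean",p.mean(0),"rect",r[0],np.round(r[1:],3))
E
```

```text
top magnifier 0.79 [151.1, 177.8, 37.9, 43.1] mean [0.5054 0.3964] rect [0.4911 0.3968] [142.697  59.153  -0.437]
top magnifier 0.44 [325.4, 208.4, 19.1, 22.6] mean [ 0.4197 -0.0701] rect [ 0.4185 -0.0697] [50.706 47.792 -0.027]
top mirror 0.7 [407.3, 234.2, 22.2, 22.9] mean [ 0.3419 -0.2982] rect [ 0.3417 -0.3006] [87.915 19.09  -0.824]
top mirror 0.59 [459.1, 167.4, 18.4, 31.0] mean [ 0.5266 -0.4581] rect [ 0.5216 -0.4557] [92.79  25.105  0.111]
top mirror 0.54 [423.1, 177.2, 17.3, 47.6] mean [ 0.486  -0.3517] rect [ 0.477  -0.3479] [133.458  29.995   0.025]
top mirror 0.5 [285.2, 118.6, 37.3, 58.5] mean [0.6338 0.0069] rect [0.6344 0.0068] [172.078  84.868  -0.143]
top cobalt_bottle 0.54 [273.1, 218.1, 11.1, 9.1] mean [0.4193 0.0849] rect [0.4197 0.0844] [33.479 30.577  1.544]
top adapter_ring 0.7 [326.6, 210.3, 17.6, 22.4] mean [ 0.4193 -0.0643] rect [ 0.4181 -0.0682] [50.518 44.777 -0.027]
top insert_red 0.6 [259.2, 117.2, 38.4, 59.7] mean [0.6421 0.0894] rect [0.6426 0.0892] [167.841  84.964  -0.129]
top insert_white 0.76 [285.1, 122.3, 39.3, 56.8] mean [0.6278 0.0061] rect [0.
[... 1458 characters left out ...]
.57 [270.5, 194.4, 17.8, 16.3] mean [ 0.4222 -0.07  ] rect [ 0.4209 -0.0698] [67.572 50.161 -0.735]
scene insert_red 0.91 [357.5, 189.8, 64.2, 44.7] mean [0.6511 0.0884] rect [0.6475 0.0904] [174.738  84.121  -0.17 ]
scene insert_white 0.71 [326.9, 199.8, 72.0, 51.7] mean [0.641  0.0061] rect [0.6348 0.0083] [175.589  86.719  -0.155]
scene insert_blue 0.86 [301.5, 213.1, 73.2, 53.2] mean [ 0.6274 -0.078 ] rect [ 0.6218 -0.0757] [173.049  83.507  -0.129]
scene insert_blue 0.69 [268.6, 191.9, 21.0, 20.1] mean [ 0.4341 -0.0801] rect [ 0.4325 -0.0793] [74.905 49.176 -0.735]
scene insert_yellow 0.96 [269.6, 225.3, 72.5, 60.7] mean [ 0.616  -0.1637] rect [ 0.6106 -0.1602] [175.807  92.654  -0.146]
```

```bash
python3 - <<'E'
from h import *
np.set_printoptions(precision=4,suppress=True)
im=robot.grab_frame("top").astype(int); hsv=cv2.cvtColor(im.astype(np.uint8),cv2.COLOR_RGB2HSV)
def roi(m,u0,v0,u1,v1):
    k=np.zeros_like(m);k[v0:v1,u0:u1]=m[v0:v1,u0:u1];return k
r,g,b=im[...,0],im[...,1],im[...,2]
masks=dict(wood=(roi((r>1.25*g),140,170,195,230),.009),lens=(roi((b>1.1*g),140,170,200,230),.008),
 mhandle=(roi(im.sum(2)<100,422,170,448,230),.007),mhead=(roi(b>95,420,170,448,196),.005),
 cap=(roi(im.sum(2)<130,222,208,250,236),.014),ring=(roi(im.sum(2)<130,322,208,350,236),.014),
 cob=(roi(b>1.5*g,268,210,292,236),.022),amb=(roi(r>1.8*g,368,204,392,230),.022))
for n,(m,z) in masks.items():
    p=pts(m,z); rc=rect(p); print(n,m.sum(),p.mean(0),rc[0],np.round(rc[1:],3))
crop=lambda u,v:cv2.resize(im[v-30:v+30,u-30:u+30].astype(np.uint8),(300,300),interpolation=0)
cv2.imwrite("pics/crop.png",np.hstack([crop(165,200),crop(434,200)])[:,:,::-1])
E
```

```text
wood 173 [0.4716 0.4195] [0.4717 0.4195] [81.391 16.996 -0.594]
lens 0 [nan nan] [0. 0.] [0. 0. 0.]
mhandle 2 [ 0.4733 -0.3517] [ 0.4733 -0.3517] [6.282 0.    0.392]
mhead 209 [ 0.5232 -0.3496] [ 0.5189 -0.3486] [61.517 40.014 -0.07 ]
cap 0 [nan nan] [0. 0.] [0. 0. 0.]
ring 0 [nan nan] [0. 0.] [0. 0. 0.]
cob 92 [0.4195 0.0825] [0.4202 0.0835] [33.655 31.046  0.769]
amb 5 [ 0.4242 -0.1851] [ 0.4227 -0.184 ] [19.841  7.769  0.543]<stdin>:12: RuntimeWarning: Mean of empty slice.
  ret = um.true_divide(
```

View pics/crop.png

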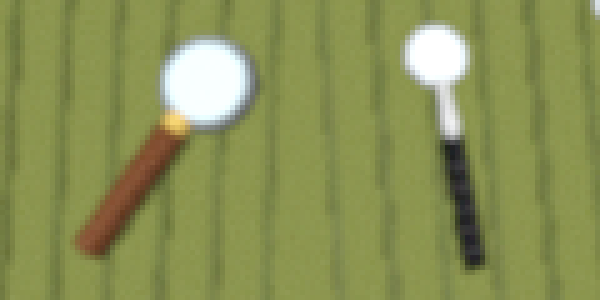

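The magnifier lens is centred at about (176.4,186.6) with its wood handle running down-left. The mirror's head is at (431.4,181) and its handle runs from (434.2,197.5) to (439,223.5). I'll compute the poses and start with the magnifier.

```bash
cat >> h.py <<'E'
def down(phi):  # tool pointing down, finger line at angle phi
    y=np.array([np.cos(phi),np.sin(phi),0]); z=np.array([0,0,-1.]); return np.c_[np.cross(y,z),y,z]
def pose(p,phi):  # choose the half turn with the smaller wrist angle
    best=None
    for k in(0,np.pi):
        o=R.from_matrix(down(phi+k)).as_rotvec(); q=robot.solve_ik(p,o)
        if q is not None and (best is None or abs(q[5])<abs(best[0])): best=(q[5],o)
    return best[1]
YAW=-.141; C=np.array([.624,-.0357]); EY=np.array([-np.sin(YAW),np.cos(YAW)])
TRAY={n:C+k*.084*EY for n,k in dict(red=1.5,white=.5,blue=-.5,yellow=-1.5).items()}
def pick(xy,phi,ztip,lift=.12):
    p=lambda z:np.r_[xy,z]
    robot.reach(p(.12),pose(p(.12),phi)); hit=robot.move_straight(p(ztip),v=.12,guard=15)
    robot.close(); s=robot.state(); print("grip",hit,s["opening"],s["grip_force"],s["ee_pos"],s["clock"])
    robot.move_straight(p(lift),v=.15); s=robot.state(); print("lift",s["opening"],s["grip_force"])
def place(xy,phi,ztip,guard=8):
    p=lambda z:np.r_[xy,z]
    robot.reach(p(.12),pose(p(.12),phi)); hit=robot.move_straight(p(ztip),v=.08,guard=guard)
    print("place",hit,robot.state()["ee_pos"]); robot.open(); robot.move_straight(p(.13),v=.15); print(robot.state()["clock"])
E
python3 - <<'E'
from h import *
np.set_printoptions(precision=4,suppress=True)
im=robot.grab_frame("top").astype(int); s=im.sum(2)
for n,u in(("cap",236),("ring",335)):
    m=np.zeros(s.shape,bool); m[206:238,u-16:u+16]=s[206:238,u-16:u+16]<190
    p=pts(m,.012); print(n,m.sum(),p.mean(0),rect(p)[0],rect(p)[1:])
print("mirror head",unproj([431.4,181],.006),"handle",unproj([[434.2,197.5],[439,223.5]],.007))
print("lens",unproj([176.4,186.6],.01),TRAY)
a=-.594; o=np.array([.4716,.4195])+.0295*np.array([np.cos(a),np.sin(a)]); print(o)
g=o-.003*np.array([np.cos(a),np.sin(a)])
pick(g,a+np.pi/2,.003)
E
```

```text
cap 53 [0.4191 0.1953] [0.4236 0.2033] (45.4720573425293, 43.171504974365234, np.float64(-0.4543831522881119))
ring 76 [ 0.4197 -0.069 ] [ 0.4178 -0.0709] (44.81962966918945, 44.659629821777344, np.float64(-0.026774223177166157))
mirror head [[ 0.5285 -0.3501  0.006 ]] handle [[ 0.4804 -0.3543  0.007 ]
 [ 0.4063 -0.3622  0.007 ]]
lens [[0.5309 0.3763 0.01  ]] {'red': array([0.6417, 0.089 ]), 'white': array([0.6299, 0.0059]), 'blue': array([ 0.6181, -0.0773]), 'yellow': array([ 0.6063, -0.1604])}
[0.496 0.403]
grip False 0.017227301986192243 29.99400705099106 [0.4936 0.4047 0.003 ] 7.05
lift 0.016860634461643525 29.993853271007538
```

```bash
python3 - <<'E'
from h import *
place(TRAY["red"],YAW+np.pi/2,.0235)
h=np.array([.5285,-.3501]); t=np.array([.4063,-.3622]); d=(h-t)/np.linalg.norm(h-t)
o=t+.070*d; a=np.arctan2(d[1],d[0]); print(o,h-.053*d,a)
g=(o+h-.053*d)/2-.006*d
pick(g,a+np.pi/2,.002)
cv2.imwrite("pics/a.png",robot.grab_frame("scene")[:,:,::-1])
E
```

```text
place False [0.64239619 0.08910973 0.02429704]
12.625
[ 0.47595934 -0.35530247] [ 0.47575793 -0.35532241] 0.09869628426994821
grip False 0.01317615781125507 29.981665313243866 [ 0.46982157 -0.3558203   0.00195401] 16.7167
lift 0.013155444123890074 29.979269206523895
```

View pics/a.png

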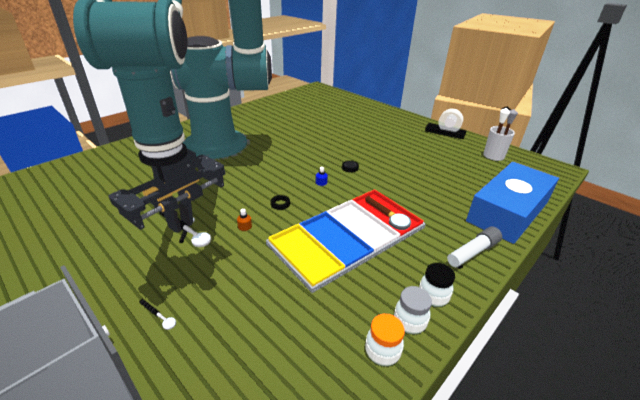

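The magnifier lies in the red tray at (392,212), and the mirror is held. Next I'll place the mirror, then locate the cap properly.

```bash
python3 - <<'E'
from h import *
place(TRAY["white"]-.004*np.array([np.cos(YAW),np.sin(YAW)]),YAW+np.pi/2,.0235)
robot.reach([.45,-.25,.25],pose([.45,-.25,.25],YAW))
im=robot.grab_frame("top"); cv2.imwrite("pics/b.png",im[:,:,::-1])
c=np.hstack([cv2.resize(x,(400,400),interpolation=0) for x in (im[204:240,218:254],im[110:190,250:330])])
cv2.imwrite("pics/c.png",c[:,:,::-1])
E
```

```text
place False [0.62661797 0.00642012 0.02426517]
23.025
```

View pics/c.png

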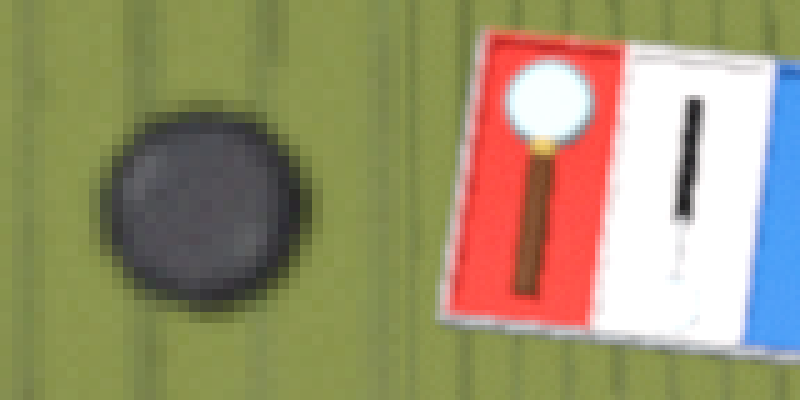

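Both long items lie in their trays, with the mirror handle's far end near (309,129). The cap is centred at about (236,222.1). I'll check offsets, then move the cap and the bottle.

```bash
python3 - <<'E'
from h import *
np.set_printoptions(precision=4,suppress=True)
Rt=np.array([[np.cos(YAW),np.sin(YAW)],[-np.sin(YAW),np.cos(YAW)]])
px=lambda u,v:[250+(u-400)/5-.5,110+v/5-.5]
print("mag tail,lens",[Rt@(unproj(px(*q),.016)[0,:2]-TRAY["red"]) for q in((525,298),(549,104))])
print("mir handle ends",[Rt@(unproj(px(*q),.015)[0,:2]-TRAY["white"]) for q in((696,97),(683,220))])
c=unproj([236,222.1],.012)[0,:2]; print(c)
pick(c,0.,.003); place(TRAY["yellow"],YAW,.0125)
b=np.array([.4197,.0837]); pick(b,0.,.005); place(TRAY["blue"],YAW,.0135)
robot.reach([.45,-.3,.25],pose([.45,-.3,.25],YAW))
for n in("top","scene"):
    im=robot.grab_frame(n); cv2.imwrite(f"pics/{n}1.png",im[:,:,::-1])
E
```

```text
mag tail,lens [array([-0.0691, -0.0021]), array([ 0.047 , -0.0002])]
mir handle ends [array([ 0.0613, -0.0002]), array([-0.0129, -0.0018])]
[0.4249 0.2053]
grip False 0.05095400813862198 30.00035047531128 [0.425  0.2054 0.0032] 27.8417
lift 0.0510333154226708 29.99993473291397
place False [ 0.6069 -0.1606  0.0132]
33.4
grip False 0.033080171689325394 30.00013740733266 [0.4197 0.0837 0.005 ] 36.5583
lift 0.03292003065677691 29.999952488578856
place False [ 0.6187 -0.0774  0.0142]
41.8083
```

View pics/top1.png

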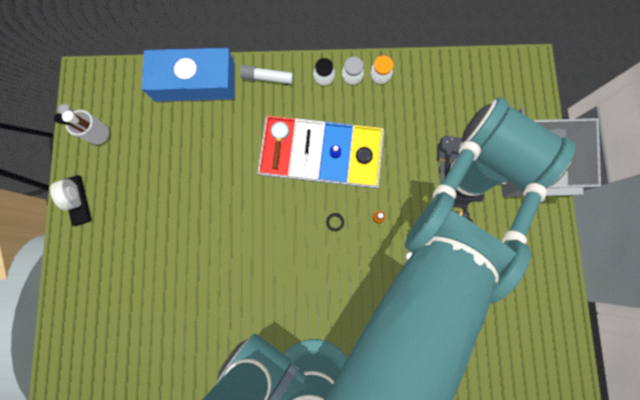

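View pics/scene1.png

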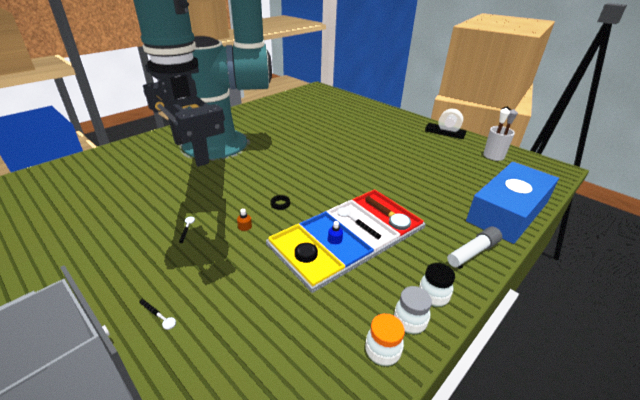

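All four items are in their trays, with the amber bottle and ring untouched. The mirror sits about 9 mm off towards −x, so I'll check up close that its head isn't resting on the wall.

```bash
python3 - <<'E'
from h import *
a=cv2.imread("pics/scene1.png")[185:285,265:425]; b=cv2.imread("pics/top1.png")[115:185,255:390]
cv2.imwrite("pics/z.png",cv2.resize(a,(800,500),interpolation=cv2.INTER_CUBIC))
E
```

```text
(no output)
```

View pics/z.png

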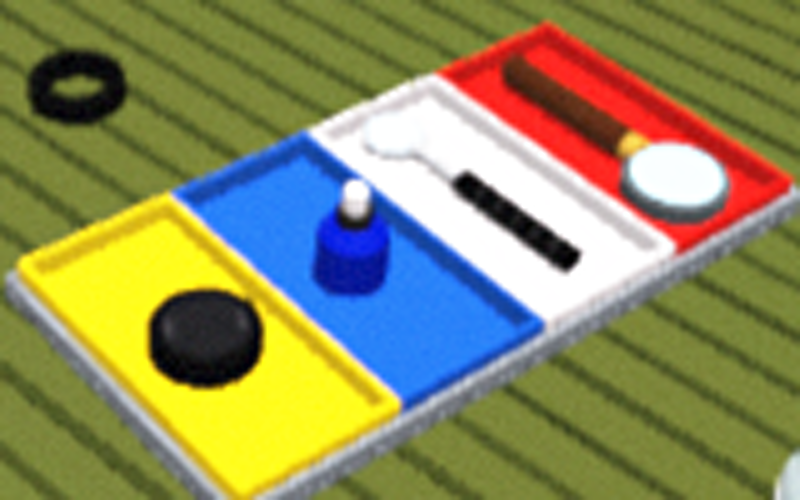

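The mirror head lies inside the wall and the white wall top is unbroken behind it. All four items are flat or upright, so I'm handing in.

```bash
python3 -c "
from rig import robot
print(robot.hand_in())"
```

```text
the job is handed in; nothing more can be done
None
```

I handed the job in with the magnifier in red, mirror in white, cobalt bottle upright in blue and lens cap in yellow, and the amber bottle and adapter ring left alone. The mirror sits about 9 mm off centre (limit 16 mm), and hand-in returned no verdict.

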